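# Shift the laminator's feed selector through its gate

## Task

Change the roller laminator's feed: push the selector lever out of the middle slot, along the cross channel and all the way home into the slot marked with the yellow disc, without putting it into any other disc-marked slot on the way. Push against the side of its knob with the outside of the fingers; do not take the lever between the fingers, and leave everything else on the table where it stands. Then move clear of the lever.

Things in the scene. Friction and masses are not known exactly. Their poses are not given: they have to be found in the camera images.
- laminator: Bench roller laminator, fixed to the table, turned by up to 0.35 rad: grey feed gearbox (176 x 210 x 92 mm) nearest the robot, behind it two rollers between blue cheeks (x = 100 to 250 mm, 130 mm high, 400 mm wide). Origin on the table under the gate's centre; x points from gearbox to rollers (away from the robot), y left, z up. All gate sizes are in this frame.
- gate_centre (a point): Centre of the aluminium gate plate's top, 110 mm above the laminator's origin (plate 154 x 190 mm). Three slots run along x at y = -36, 0, +36 mm, each 22 mm wide, from x = -41 to +41 mm; one cross channel along y, x = -11 to +11 mm, joins them. The teeth between slots are 14 mm wide with round noses.
- gate_idle (a point): Near end (x = -41 mm, y = 0, z = 110 mm) of the middle slot. The half of a slot on either side of the cross channel counts as one slot: the two middle ones are idle and unmarked, the four outer ones each have a coloured disc beyond their end.
- selector: The selector lever: steel rod 12 mm thick with a black ball knob 36 mm across on top; it pivots both ways about the laminator's origin (0, 0, 0), has no spring and stays where it is left. Origin at that pivot, z along the rod. Pushing the knob takes about 2 to 4 N. At the start the rod stands anywhere along the middle slot.
- selector_knob (a point): Centre of the ball knob (radius 18 mm), 180 mm from the pivot along the rod: 180 mm above the table when upright, about 163 mm when in the end of an outer slot (there about 52 mm in x and 56 mm in y from the laminator's z axis).
- selector_gate (a point): Point on the rod's axis 110 mm from the pivot, at the gate plate's top when upright.
- selector_fore (a joint): Lean of the lever along the laminator's x, rad: 0 in the cross channel, positive away from the robot; stops at +0.308 and -0.308, which is fully home in a slot. Within about 0.045 of 0 it moves freely across between slots; the round noses guide it in from about 0.09.
- selector_side (a joint): Lean of the lever along the laminator's y, rad, positive to the left: 0 in the middle slot, about +0.316 or -0.316 in the outer slots (stops at 0.36).
- disc_yellow: Yellow plastic disc, 28 mm across, 3 mm thick, fixed on the gate plate beyond the end of the outer slot that it marks (which one changes from run to run); origin at the centre of its underside. In the laminator's frame it lies at x = +56 or -56 mm, y = +36 or -36 mm, z = 110 mm.
- disc_red: Red plastic disc, 28 mm across, 3 mm thick, fixed on the gate plate beyond the end of the outer slot that it marks (which one changes from run to run); origin at the centre of its underside. In the laminator's frame it lies at x = +56 or -56 mm, y = +36 or -36 mm, z = 110 mm.
- disc_blue: Blue plastic disc, 28 mm across, 3 mm thick, fixed on the gate plate beyond the end of the outer slot that it marks (which one changes from run to run); origin at the centre of its underside. In the laminator's frame it lies at x = +56 or -56 mm, y = +36 or -36 mm, z = 110 mm.
- disc_green: Green plastic disc, 28 mm across, 3 mm thick, fixed on the gate plate beyond the end of the outer slot that it marks (which one changes from run to run); origin at the centre of its underside. In the laminator's frame it lies at x = +56 or -56 mm, y = +36 or -36 mm, z = 110 mm.
- eyelet_jar: Bystander: clear jar, 54 mm across, 70 mm high, standing beside the gearbox; origin under its centre.
- tape_roll: Bystander: cardboard tape core lying flat, 90 mm across, 48 mm high, beside the gearbox; origin under its centre.
- screwdriver: Bystander: screwdriver lying on the table just in front of the gearbox; origin under it, x along it.
- squeegee: Bystander: orange application squeegee, 100 x 93 mm, 12 mm thick, on the left; origin under its centre.
- eyelet_tray: Bystander: yellow divided tray, 110 x 150 x 40 mm, on the right; origin under its centre.
- mug: Bystander: blue mug, 82 mm across, 95 mm high, on the right; origin under its centre.
- sign_blanks: Bystander: stack of red sign blanks, 120 x 160 x 24 mm, on the left; origin under its centre.

How it is judged:
By the outcome, as a careful person would: the job done as asked, in the order asked, and still so for the second after the job is handed in, with the robot touching nothing.
It also fails if it takes over 59 s, if anything falls off the work surface, if the arm or the gripper's body presses on something with over 40 N, if the wrist force passes 120 N, or if a joint passes its speed limit or range.

## Robot

A 6-joint arm with a two-finger parallel gripper is mounted at the origin on the work surface. World frame = base frame: x ahead of the robot, y to its left, z up, the work surface at z = 0. Lengths are in m, angles in rad, forces in N, time in s.
With the tool pointing down it reaches from about 0.3 to 0.825 m from the base axis. Payload 5.4 kg.
Tool frame: the origin (TCP) lies at the very end of the fingers, on their centre line; the grasp point (between the pads) lies 19 mm behind it; z points along the fingers, y is the line along which they close (so a half turn about z gives the same grasp; the last joint's range is limited). The gripper opens to 92 mm and grips with 3 to 60 N. Pads are 20 mm wide; open, the fingers measure 128 mm over their backs; the gripper's body (75 mm by 189 mm) begins 69 mm behind the grasp point.
Start: joints at [-1.388, 0.158, 1.597, -0, 1.386, -0.21], TCP at [0.22, -0.531, 0.215] pointing down, gripper open.
Joint ranges: [-2.91, 2.91], [-0.94, 2.29], [0.18, 2.7], [-1.29, 4.43], [0.17, 2.64], [-3, 3]. Speed limits (rad/s): [2.57, 2.57, 3.14, 3.14, 3.14, 3.14].

## Interface

Orientations are given as a rotation vector (axis times angle).
In Python, from workcell import bot gives the robot as it stands. Calls block until the motion is done:
- bot.goto(position, orientation): joint-space move of the TCP to a pose.
- bot.line_to(position, rot=None, max_speed=0.15): straight line of the TCP; rot=None keeps the orientation; max_speed is the mean speed in m/s.
- bot.set_joints(angles): joint-space move.
- bot.set_gripper(opening, newtons=None): opening from 0.0 (shut) to 1.0 (fully open); newtons is the grip in N (None keeps the last); returns when the fingers have stopped.
- bot.hold(seconds).
- bot.inverse_kinematics(position, orientation): joint angles nearest the present ones, or None.
- bot.read_camera(name): name is "side" or "top"; returns a dict with "pixels" (420x560x3 uint8, blue, green, red), "fx", "fy", "cx", "cy" (pixels), "R" (3x3) and "t" (3): a world point X has camera coordinates R X + t. Camera axes: x right, y down, z forward; pixel columns grow to the right and rows downward; lengths in m; the calibration is good to about 2 mm. A picture is of the moment at which its call begins. There is no depth.
A pose or a line that the arm cannot do raises bot.MotionError and nothing moves.
- bot.job_done(): hands the job in; it is judged then, once.
Readings, each from a call of its own:
- bot.current_clock(): time.
- bot.current_joints(): joint angles.
- bot.current_joint_vel(): joint speeds.
- bot.current_effort(): joint torques, N m.
- bot.current_ee_pos(): TCP position.
- bot.current_tool_rot(): TCP orientation.
- bot.current_contact_force(): force on the tool from outside, world axes, zero at the start.
- bot.current_ft_torque(): the same for the moment, N m.
- bot.current_opening(): opening from 0.0 (shut) to 1.0 (fully open).
- bot.current_grip_force(): force on a finger pad.
Only numpy, scipy, OpenCV 4.12 (cv2) and the standard library are available. Lean on these libraries where they do the work, as an engineer would, in place of code of your own. Each camera call takes 0.05 s, during which the arm holds its last target. There are 200 camera calls.

## Working session

There is one attempt and no reset: what is moved stays moved. The work goes in short steps, each a Python script; the robot and the scene stay as the last script left them, time stands still between calls to the robot, and variables do not carry over. Pictures are saved under pics/ and viewed, at most 10 in all, crops included, and the job is handed in when it is done.

```bash
mkdir -p pics; python3 - <<'E'
from workcell import bot
import cv2,numpy as np
for n in("top","side"):
    c=bot.read_camera(n);cv2.imwrite(f"pics/{n}0.png",c["pixels"])
    print(n,c["fx"],c["cx"],c["cy"],np.round(c["R"],3).tolist(),np.round(c["t"],3), np.round(-c["R"].T@c["t"],3))
print(bot.current_tool_rot(),bot.current_clock())
E
```

```text
top 472.8819638603614 276.9352123635854 213.6717207632934 [[-0.028, -1.0, -0.004], [-0.992, 0.028, -0.124], [0.124, 0.0, -0.992]] [0.033 0.481 1.409] [0.304 0.019 1.458]
side 505.1103380720528 277.4992433597018 208.39070603431017 [[-0.996, -0.09, -0.004], [-0.049, 0.573, -0.818], [0.076, -0.815, -0.575]] [0.51  0.154 1.924] [0.37  1.525 1.234]
[-3.08053418e+00 -6.13291453e-01 -1.12208438e-03] 0.1
```

View pics/top0.png

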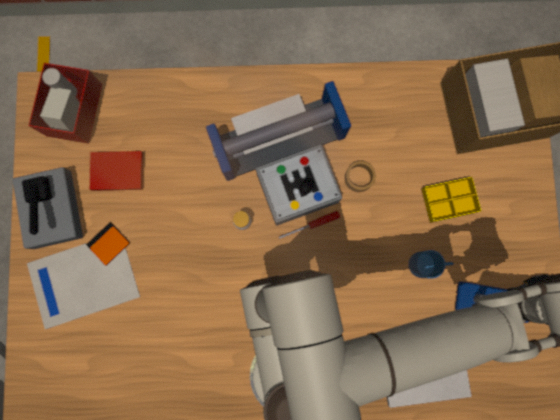

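View pics/side0.png

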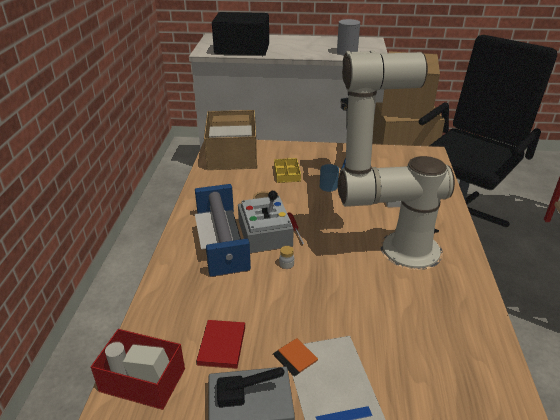

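The top view shows the gate with green at (281,169), red at (304,160), yellow at (295,205) and blue at (318,196), so yellow marks the near-left slot. The side view shows the knob at about (273,196).

```bash
cat > h.py <<'E'
from workcell import bot
import cv2,numpy as np
def ray(c,u,v):
    d=c["R"].T@np.array([(u-c["cx"])/c["fx"],(v-c["cy"])/c["fy"],1]);return -c["R"].T@c["t"],d/np.linalg.norm(d)
def plane(c,u,v,z):
    o,d=ray(c,u,v);return o+d*(z-o[2])/d[2]
def proj(c,X):
    p=c["R"]@X+c["t"];return np.array([c["fx"]*p[0]/p[2]+c["cx"],c["fy"]*p[1]/p[2]+c["cy"]])
LOC=dict(green=(56,36),red=(56,-36),yellow=(-56,36),blue=(-56,-36))
def discs(c,box):
    x0,y0,x1,y1=box;hsv=cv2.cvtColor(c["pixels"],cv2.COLOR_BGR2HSV).astype(int)
    h,s,v=hsv[...,0],hsv[...,1],hsv[...,2];out={}
    for n,lo,hi in(("green",45,85),("red",-8,8),("yellow",20,33),("blue",100,125)):
        hh=np.where(h>170,h-180,h);m=((hh>=lo)&(hh<=hi)&(s>110)&(v>70)).astype(np.uint8)
        k=np.zeros_like(m);k[y0:y1,x0:x1]=m[y0:y1,x0:x1]
        N,_,st,ce=cv2.connectedComponentsWithStats(k)
        if N>1:
            i=1+st[1:,4].argmax();out[n]=(ce[i],st[i,4])
    return out
E
python3 - <<'E'
from h import *
T=bot.read_camera("top");S=bot.read_camera("side")
d=discs(T,(268,152,330,214));P={n:plane(T,*d[n][0],.113) for n in d}
for n in d:print(n,d[n],P[n].round(4))
ds=discs(S,(240,195,292,225))
for n in ds:print('side',n,ds[n],plane(S,*ds[n][0],.113).round(4))
A=np.array([LOC[n] for n in d])/1e3;B=np.array([P[n][:2] for n in d])
a=A-A.mean(0);b=B-B.mean(0)
th=np.arctan2((a[:,0]*b[:,1]-a[:,1]*b[:,0]).sum(),(a*b).sum());Rz=np.array([[np.cos(th),-np.sin(th)],[np.sin(th),np.cos(th)]])
o=B.mean(0)-Rz@A.mean(0);print('origin',o,'yaw',th,'res',(B-A@Rz.T-o).round(4).tolist())
a=cv2.resize(T["pixels"][140:230,245:355],None,fx=5,fy=5,interpolation=cv2.INTER_CUBIC)
b=cv2.resize(S["pixels"][175:265,225:325],None,fx=5,fy=5,interpolation=cv2.INTER_CUBIC)[:, :250]
cv2.imwrite("pics/crop1.png",np.hstack([a,b]))
# predicted knob pixels versus lean
for f in np.arange(-.3,.31,.1):
    L=np.r_[o+Rz@[.18*np.sin(f),0],.18*np.cos(f)];print(round(f,1),proj(T,L).round(1),proj(S,L).round(1))
E
```

```text
green (array([280.76086957, 168.97826087]), np.int32(46)) [0.6017 0.0047 0.113 ]
red (array([303.86206897, 160.5       ]), np.int32(58)) [ 0.6249 -0.0632  0.113 ]
yellow (array([294.25352113, 204.47887324]), np.int32(71)) [ 0.4966 -0.031   0.113 ]
blue (array([317.70175439, 196.        ]), np.int32(57)) [ 0.5193 -0.0993  0.113 ]
side green (array([252.84210526, 217.94736842]), np.int32(19)) [0.6044 0.0064 0.113 ]
side red (array([249.18181818, 207.5       ]), np.int32(22)) [ 0.6274 -0.0604  0.113 ]
side yellow (array([281.62962963, 213.81481481]), np.int32(27)) [ 0.4987 -0.0293  0.113 ]
side blue (array([277.33333333, 203.47619048]), np.int32(21)) [ 0.5212 -0.097   0.113 ]
origin [ 0.56061225 -0.04719437] yaw 0.3277030376480501 res [[-0.0004, -0.0002], [-0.0004, 0.0001], [0.0006, 0.0001], [0.0001, 0.0]]
-0.3 [306.9 196.2] [279.4 195.7]
-0.2 [304.7 190. ] [274.9 195.3]
-0.1 [302.5 183.9] [270.3 195.3]
0.0 [300.2 177.8] [265.7 195.8]
0.1 [297.8 171.8] [261.  196.6]
0.2 [295.5 166.1] [256.4 197.9]
0.3 [293.3 160.7] [251.9 199.5]
```

View pics/crop1.png

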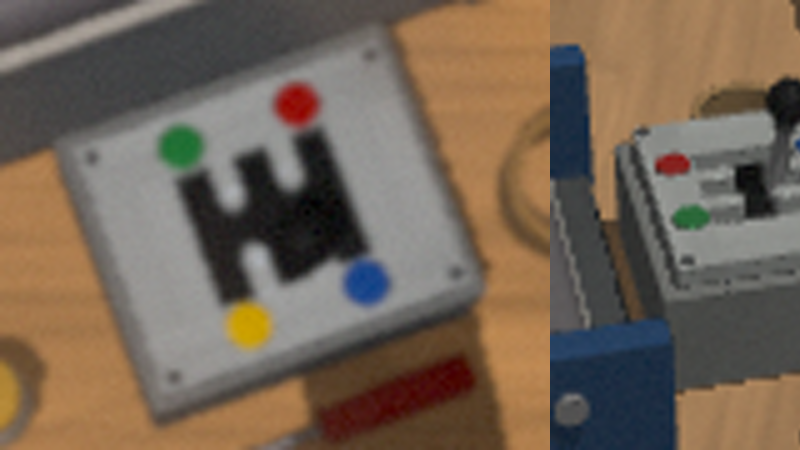

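Knob pixels (272,195 side; about 305,187 top) put the lever in the near half of the middle slot, at a lean of about -0.15. I'll push it +x to the cross channel, +y to the left, then -x home.

```bash
cat >> h.py <<'E'
from scipy.spatial.transform import Rotation as Ro
O=np.array([.5612,-.0464]);TH=.3277   # mean of both cameras, mostly top
C,Sn=np.cos(TH),np.sin(TH);RZ=np.array([[C,-Sn],[Sn,C]])
ROT=(Ro.from_euler('z',TH)*Ro.from_euler('x',np.pi)).as_rotvec()
def W(x,y,z=.155):return np.r_[O+RZ@[x/1e3,y/1e3],z]
def F():
    f=bot.current_contact_force();return np.r_[RZ.T@f[:2],f[2]]
def push(a,b,step=6,lim=12,v=.06):
    a,b=np.array(a,float),np.array(b,float);n=max(1,int(np.ceil(np.linalg.norm(b-a)/step)))
    for i in range(1,n+1):
        p=a+(b-a)*i/n;bot.line_to(W(*p),max_speed=v);f=F();print(p.round(1),f.round(1))
        if np.linalg.norm(f[:2])>lim:print("limit");break
    return p
def snap(name,cam=("top","side")):
    ims=[]
    for n,(y,x) in(("top",(135,240)),("side",(160,215))):
        c=bot.read_camera(n);ims.append(cv2.resize(c["pixels"][y:y+100,x:x+100],None,fx=4,fy=4,interpolation=cv2.INTER_CUBIC))
    cv2.imwrite(f"pics/{name}.png",np.hstack(ims))
E
python3 - <<'E'
from h import *
bot.set_gripper(0)
bot.goto(W(-95,0,.27),ROT);print(F().round(1))
bot.line_to(W(-95,0))
p=push((-95,0),(-62,0),33);p=push(p,(-30,0),4)
snap("a1");print(bot.current_clock())
E
```

```text
[-1.6  0.5 -0.1]
[-62.   0.] [-1.8  2.1  0. ]
[-58.   0.] [-1.8  0.9 -1.4]
[-54.   0.] [-3.1  0.8  1. ]
[-50.   0.] [-2.9  1.4  0.6]
[-46.   0.] [-3.1  1.   0.1]
[-42.   0.] [-3.1  0.6  1.3]
[-38.   0.] [-3.7  1.8  0.5]
[-34.   0.] [-2.1  1.   0.9]
[-30.   0.] [-2.6  0.8  0.4]
7.1583
```

View pics/a1.png

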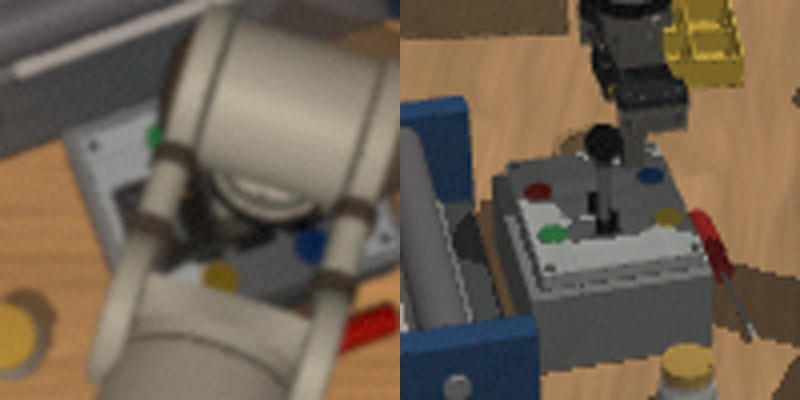

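The side view shows the knob at pixel (265.7,195.5), which matches the upright prediction, so the lever is in the cross channel. Next is the sideways push.

```bash
python3 - <<'E'
from h import *
bot.line_to(W(-58,0));bot.line_to(W(-58,-75));bot.line_to(W(0,-75));print(F().round(1))
p=push((0,-75),(0,-42),33);p=push(p,(0,20),5)
snap("a2");print(bot.current_clock())
c=bot.read_camera("side")
for f in(-.1,0,.1):
    L=np.r_[O+RZ@[.18*np.sin(f),.056],.171];print(f,(proj(c,L)-[215,160])*4+[400,0])
E
```

```text
[-1.4  0.7 -0.5]
[  0. -42.] [-0.4 -0.4 -0.9]
[  0.  -37.2] [-0.8  0.7 -0.3]
[  0.  -32.5] [-0.8 -0.8 -0.4]
[  0.  -27.7] [-1.5 -0.8  1.1]
[  0.  -22.9] [-0.4  0.3  1.1]
[  0.  -18.2] [-0.2  0.2  0.6]
[  0.  -13.4] [-0.3 -0.4  0.4]
[ 0.  -8.6] [-0.4  0.4  0.4]
[ 0.  -3.8] [-1.4 -0.3 -1.1]
[0.  0.9] [-0.1 -0.4 -0.6]
[0.  5.7] [-1.6  0.6 -1.7]
[ 0.  10.5] [-1.2 -0.2 -0.8]
[ 0.  15.2] [-1.1 -0.7 -1.1]
[ 0. 20.] [-1.2  0.  -1.6]
12.725
-0.1 [634.22991944 181.76482977]
0 [615.24318029 184.44392833]
0.1 [596.18644332 187.13290385]
```

View pics/a2.png

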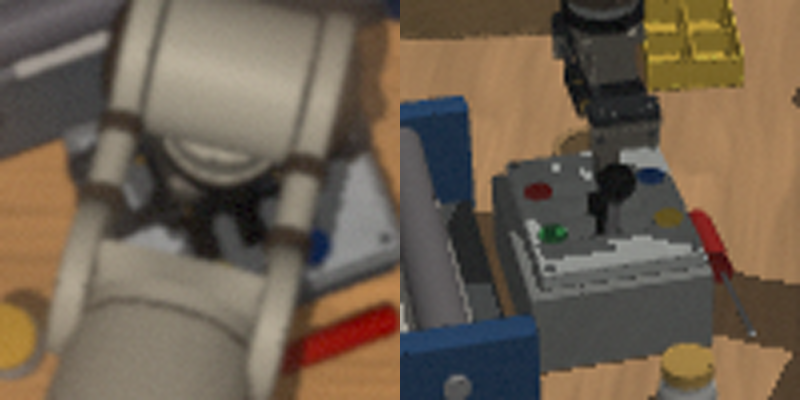

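The knob is at crop pixel (615,185), matching the prediction for lean 0 and y = 56 mm, so it's at the mouth of the left slot. Now I'll go round to the far side and push it toward the robot.

```bash
python3 - <<'E'
from h import *
bot.line_to(W(0,-6,.152));bot.line_to(W(62,-6,.15));bot.line_to(W(62,56,.15));print(F().round(1))
W.__defaults__=(.15,)
p=push((62,56),(34,56),28);p=push(p,(-18,56),5);p=push(p,(-28,56),1.2,9,.04)
snap("a3");print(bot.current_clock())
c=bot.read_camera("side")
for x in(-.045,-.052):
    L=np.r_[O+RZ@[x,.056],.163];print(x,(proj(c,L)-[215,160])*4+[400,0])
E
```

```text
[-1.4  1.3  0.3]
[34. 56.] [-1.6  1.6 -0.3]
[29.3 56. ] [-0.6  1.9 -1.3]
[24.5 56. ] [-0.5  1.7 -0.8]
[19.8 56. ] [1.5 0.9 0.5]
[15.1 56. ] [0.7 0.9 0.6]
[10.4 56. ] [3.4 1.9 0.1]
[ 5.6 56. ] [13.   5.7 -4.1]
limit
[ 4.5 56. ] [16.9  5.5 -5.9]
limit
16.7
-0.045 [662.66023661 184.84780849]
-0.052 [669.97886193 183.81007804]
```

View pics/a3.png

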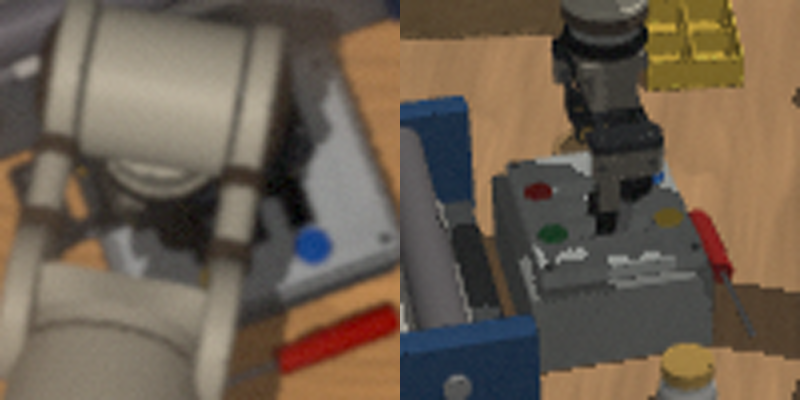

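The push stalled about halfway (17 N) with the finger hiding the knob at crop pixel (635,190). I'll back off and measure the lever by intersecting the knob ray with its 180 mm sphere.

```bash
cat >> h.py <<'E'
def knob(c,u,v):
    o,d=ray(c,u,v);o=o-np.r_[O,0];b=o@d;q=o@o-.18**2;X=o+d*(-b-np.sqrt(max(b*b-q,0)))
    return np.r_[RZ.T@X[:2],X[2]]*1e3
E
python3 - <<'E'
from h import *
bot.line_to(W(50,56,.15));bot.line_to(W(50,56,.25));print(F().round(1))
c=bot.read_camera("side");I=c["pixels"][175:225,235:310]
cv2.imwrite("pics/a4.png",cv2.resize(I,None,fx=8,fy=8,interpolation=cv2.INTER_CUBIC))
m=np.zeros((420,560),np.uint8);m[175:225,235:310]=(I.max(2)<45)
N,_,st,ce=cv2.connectedComponentsWithStats(m)
for i in range(1,N):
    if st[i,4]>15:print(st[i],ce[i],knob(c,*ce[i]).round(1))
E
```

```text
[-1.7  0.2 -0.7]
[269 201   9  10  71] [272.83098592 205.29577465] [-15.6  54.3 170.9]
[262 208   8  11  62] [265.20967742 212.77419355] [ 19.   79.5 160.4]
```

View pics/a4.png

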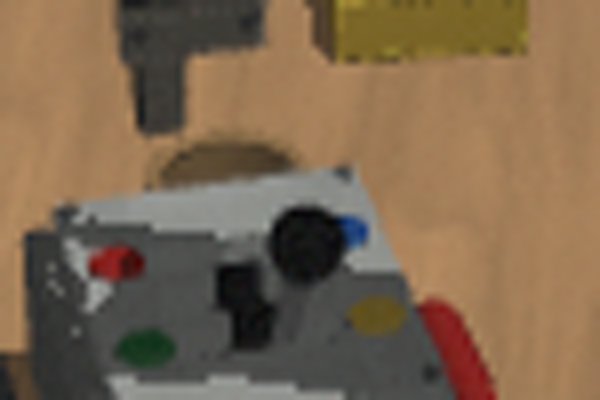

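The knob is at full-image pixel (273.4,205.6), which gives x ≈ -18 and y ≈ 54 mm. The lever is slightly right of the slot and riding the tooth nose. I'll nudge it left, then push in again.

```bash
python3 - <<'E'
from h import *
W.__defaults__=(.15,)
bot.line_to(W(-18,-12,.25));bot.line_to(W(-18,-12,.15));print(F().round(1))
p=push((-18,-12),(-18,12),24);p=push(p,(-18,26),1.5,7,.04)
bot.line_to(W(-18,-8));bot.line_to(W(-18,-8,.25))
c=bot.read_camera("side");I=c["pixels"][175:225,235:310]
m=np.zeros((420,560),np.uint8);m[175:225,235:310]=(I.max(2)<45)
N,_,st,ce=cv2.connectedComponentsWithStats(m)
for i in range(1,N):
    if st[i,4]>15:print(st[i],ce[i],knob(c,*ce[i]).round(1))
print(bot.current_clock())
E
```

```text
[-0.3  0.7  0.1]
[-18.  12.] [-0.9  1.  -0.2]
[-18.   13.4] [-0.4  2.2 -0.1]
[-18.   14.8] [-1.9  0.3  0. ]
[-18.   16.2] [-1.5  0.3 -0.8]
[-18.   17.6] [-1.1  1.4 -0.2]
[-18.  19.] [-1.2  0.7 -0.2]
[-18.   20.4] [-1.   1.1 -0.4]
[-18.   21.8] [-0.5  0.1 -0.8]
[-18.   23.2] [-1.1 -0.2 -0.2]
[-18.   24.6] [-1.1 -1.1 -1. ]
[-18.  26.] [-1.7 -1.6 -1.5]
[269 202  10  10  73] [273.16438356 206.09589041] [-16.   57.9 169.7]
[262 208   8  11  61] [265.2295082  212.68852459] [ 18.8  79.2 160.5]
23.9667
```

The finger is slimmer than I assumed. The knob now measures y ≈ 58 mm, so I'll push home.

```bash
python3 - <<'E'
from h import *
W.__defaults__=(.15,)
bot.line_to(W(45,57,.25));bot.line_to(W(45,57,.15));print(F().round(1))
p=push((45,57),(18,57),27);p=push(p,(-20,57),4,14);p=push(p,(-34,57),1.2,11,.04)
snap("a5");print(bot.current_clock())
bot.line_to(W(25,57));bot.line_to(W(40,57,.25))
c=bot.read_camera("side");I=c["pixels"][175:225,235:310]
m=np.zeros((420,560),np.uint8);m[175:225,235:310]=(I.max(2)<45)
N,_,st,ce=cv2.connectedComponentsWithStats(m)
for i in range(1,N):
    if st[i,4]>15:print(st[i],ce[i],knob(c,*ce[i]).round(1))
cv2.imwrite("pics/a6.png",cv2.resize(I,None,fx=8,fy=8,interpolation=cv2.INTER_CUBIC))
E
```

```text
[-0.8  0.6 -0.3]
[18. 57.] [-1.   1.7 -0.1]
[14.2 57. ] [-1.1  1.3 -0.2]
[10.4 57. ] [-1.4  0.9 -0.5]
[ 6.6 57. ] [ 0.5  0.1 -1.7]
[ 2.8 57. ] [ 0.1  1.8 -0.9]
[-1. 57.] [ 0.2  2.1 -0.2]
[-4.8 57. ] [-1.   1.6 -0.3]
[-8.6 57. ] [-0.1  0.7 -0.5]
[-12.4  57. ] [-0.3  0.3 -0.2]
[-16.2  57. ] [ 0.4  0.7 -1.9]
[-20.  57.] [ 1.   0.2 -1.7]
[-21.2  57. ] [ 0.6  0.9 -1.5]
[-22.3  57. ] [ 1.1  0.6 -1.4]
[-23.5  57. ] [ 0.5  0.4 -1.5]
[-24.7  57. ] [ 0.6  0.9 -2.4]
[-25.8  57. ] [ 3.8  0.6 -3.7]
[-27.  57.] [ 4.7 -0.6 -4.2]
[-28.2  57. ] [ 6.9 -1.1 -7.5]
[-29.3  57. ] [ 8.  -0.2 -7.2]
[-30.5  57. ] [10.6 -1.4 -9. ]
[-31.7  57. ] [ 12.3  -0.4 -10.2]
limit
31.2333
[278 203   9  10  70] [281.78571429 207.08571429] [-47.9  61.5 162.3]
[262 208   8  11  62] [265.20967742 212.85483871] [ 19.   79.8 160.2]
```

View pics/a6.png

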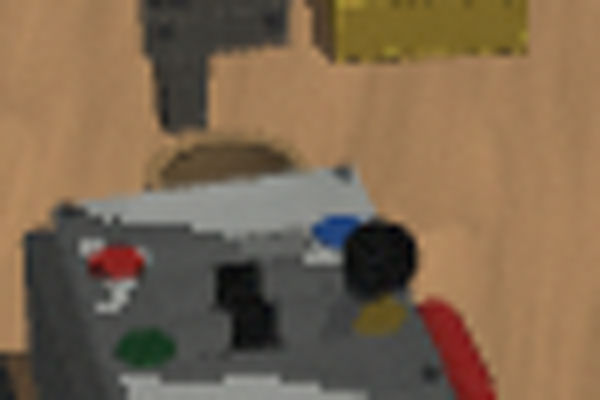

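The knob is at full-image pixel (282.5,207.2), x ≈ -50 mm, beside the yellow disc, and the force rose to 12 N against the stop. I'll move clear and take one last look before handing in.

```bash
python3 - <<'E'
from h import *
bot.line_to(W(40,57,.3));bot.goto([.25,-.5,.3],ROT)
snap("a7");c=bot.read_camera("top");s=bot.read_camera("side")
L=np.r_[O+RZ@[-.052,.056],.163]
print((proj(c,L)-[240,135])*4,(proj(s,L)-[215,160])*4+[400,0],bot.current_clock())
E
```

```text
[189.2789553 272.2387375] [669.97886193 183.81007804] 35.525
```

View pics/a7.png

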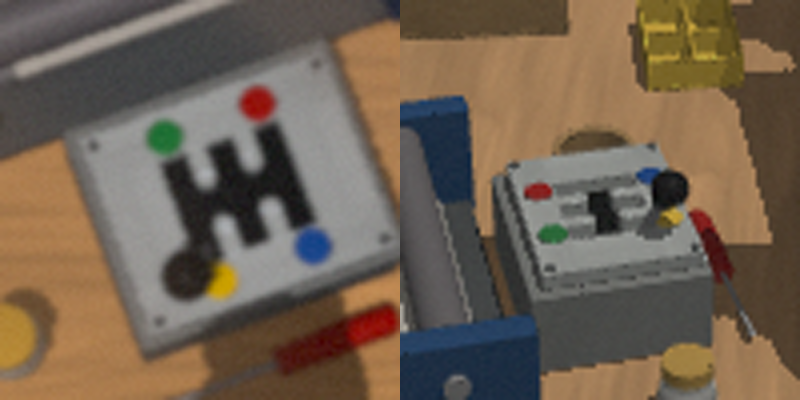

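The knob is at (187,273) in the top view and (669,188) in the side view. Both are within a pixel or so of the predicted home position, and nothing else has moved.

```bash
python3 -c "
from workcell import bot
print(bot.job_done())"
```

```text
the job is handed in; nothing more can be done
None
```

The selector lever is home in the yellow-marked slot (near left), the arm is clear of it, and the job was handed in at about 36 s.

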